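# Fill the inspection tray and rock the angle gauge onto its mark

## Robot

A 7-joint arm with a two-finger parallel gripper is mounted at the origin on the work surface. World frame = base frame: x ahead of the robot, y to its left, z up, the work surface at z = 0. Lengths are in m, angles in rad, forces in N, time in s.
With the tool pointing down it reaches from about 0.4 to 0.85 m from the base axis. Payload 10.4 kg.
Tool frame: the origin (TCP) lies midway between the tips of the shut fingers; the grasp point (between the pads) lies 19 mm behind it (manip.tcp_to_grasp is the distance from the TCP to the grasp point, in m); z points along the fingers, y is the line along which they close (so a half turn about z gives the same grasp; the last joint's range is limited). The gripper opens to 85 mm and grips with 20 to 120 N. Pads are 22 mm wide; open, the fingers measure 114 mm over their backs; the gripper's body (76 mm by 85 mm) begins 54 mm behind the grasp point. The pads swing forward as they close: fully open they stand 13 mm farther back than shut.
Start: joints at [-1.215, 0.332, -0.065, 1.46, 0.022, 1.35, -0.088], TCP at [0.231, 0.581, 0.231] pointing down, gripper open.
Joint ranges: [-2.6, 2.6], [-0.5, 2.12], [-1.47, 1.34], [0.16, 2.42], [-1.27, 4.41], [0.06, 2.06], [-2.6, 2.6]. Speed limits (rad/s): [2.22, 2.22, 2.79, 2.79, 3.14, 3.14, 3.14].

## Interface

Orientations are given as a unit quaternion [x, y, z, w].
In Python, from workcell import manip gives the robot as it stands.
- The arm moves only by the shell command python3 -m jog 'ROWS' [FORCE]. ROWS is a JSON object of lists of equal length, an entry for each row: "offset": the shift along the world's x, y, z in m, a list of three; "yaw": the turn about the world's z in degrees; "jaw": the closure, from 0 (fully open) to 1 (shut). A call has 1 to 20 rows; each row shifts and turns the commanded pose from where the row before left it; what a row does not reach is not made up. A row lasts 1/12 s, in which the tool goes at most 41.7 mm and 7.16 degrees, less where a joint would pass 70% of its speed; a pose out of reach is approached as far as the arm can. A call is refused whole if a number of a shift passes 0.0417 or a number of a turn 7.16, either way. A call with a gripper value outside its range is refused whole. The fingers move at their own pace and stop on an object; FORCE is the grip in N (left out, the last holds). Time passes only in rows, so rows that do not move let the fingers close. It gives the time, the measured TCP pose, the force, the opening and the grip force at its end, in the units of the state.
- manip.get_obs(): the state, without advancing time (a new reading comes with each control period).
- manip.camera(name): name is "scene" or "top" or "wrist"; returns a dict with "frame" (400x640x3 uint8, red, green, blue), "camera_matrix" (3x3 intrinsics, pixels), "distortion" ([k1, k2, p1, p2, k3] as OpenCV has them; the pictures are not rectified), "eye" and "attitude" of the camera in the world; the wrist camera has in their place "hand_eye" (4x4, takes a point from camera to tool coordinates, whose origin is the TCP and whose axes are the flange's). Camera axes: x right, y up, looking along -z (the intrinsics and any distortion apply to the point x, -y, -z); pixel columns grow to the right and rows downward; lengths in m; the calibration is good to about 2 mm. A picture is of the moment at which its call begins: read the wrist's pose just before it. There is no depth.
- manip.hand_in(): hands the job in; it is judged then, once.
Trained networks look in a picture, given as the dict that the camera call returned (one of the last four; its "shot" number tells which), for a name from the list of things; names that differ only in an ending like _2 or _b are one class to them, and where a whole thing is asked for, a point or a joint stands for the part that bears it (a point fixed in the world has none). Each returns a list of dicts, best first, with "score" (0 to 1); they miss things now and then, are a little off and sometimes report something else, mostly with a low value. They report only what shows in the picture. A call takes as long as a camera call. They do not tell look-alikes from the thing itself.
- manip.masks_of(picture, name): "region" (400x640 bool, what is visible of it).
- manip.tip_of(picture, name): "at" ([x, y, z] in m, in world coordinates, good to about 4 mm: a listed point, or the origin of a listed thing).
The state is a dict: "clock": time; "joint_pos": joint angles; "joint_velocities": joint speeds; "tau": joint torques, N m; "position": TCP position; "ee_rot": TCP orientation; "ft_force": force on the tool from outside, world axes, zero at the start; "torque": the same for the moment, N m; "grip_width": opening from 0.0 (shut) to 1.0 (fully open); "grasp_force": force on a finger pad.
Only numpy, scipy, OpenCV 4.12 (cv2) and the standard library are available. Lean on these libraries where they do the work, as an engineer would, in place of code of your own. Each camera call takes 0.05 s, during which the arm holds its last target. There are 200 camera calls.

## Task

Complete the two rows of the inspection tray by setting the loose brass stud and the silver steel stud upright and fully down in the two empty pockets (either one in either), leaving the other four studs in theirs. Then take the angle gauge by its blue grip, stand it upright with its sole on the rounded spring tip of the steel stud, and from there rock it over until its swinging pointer settles on the red mark. Finish while still holding the gauge there, the spring tip pressed part way in and the pointer at rest on the mark; do not put it down or let go.

Things in the scene. Friction and masses are not known exactly. Their poses are not given: they have to be found in the camera images.
- tray: black tray with low wooden end strips, fixed, 180 (its x) x 290 (y) mm, top 18 mm high (strips 22). Two rows of three square pockets 53 mm wide, 12 deep (floor 6 mm above the bench), centres at its x = -40, +40 and y = -80, 0, +80 mm. Four hold brass studs, two are empty. Origin: centre of its underside.
- gap_a: green dot (dia 34 mm, flat, no thickness to feel) on the floor of one empty pocket; origin at the pocket's centre, on its floor (6 mm above the bench)
- gap_b: green dot in the other empty pocket, likewise
- brass_stud: loose brass stud standing upright: foot dia 50 x 14 mm (bottom edge chamfered 2 mm), above it a dia 30 mm shank with a half-ball crown (radius 15 mm). Origin at the centre of its underside, z up. 50 mm tall, 0.4 kg.
- steel_stud: loose silver-grey stud standing upright, about 0.4 kg: foot dia 50 x 14 mm (bottom edge chamfered 2 mm), dia 30 mm shank up to 46 mm above the underside, and on top a dark spring tip, dia 24 mm with a half-ball crown (radius 12 mm), 62 mm tall in all when free. Origin at the centre of its underside, z up.
- tip (a joint): how far the steel stud's spring tip is pressed in, m: 0 free, 0.006 fully in; about 1 N to start and 0.7 N per mm (5 N fully in)
- crown (a point): topmost point of the rounded crown on the steel stud's spring tip, 62 mm above the stud's underside when free; moves down as the tip is pressed in
- gauge: pendulum angle gauge, 0.4 kg, upright on the timber offcut. Origin: centre of the underside of its flat steel sole (30 mm along x, 90 along y, 12 thick). x is the normal of the white dial (same on both sides), z up. Dial dia 90, 14 thick, centre 62 mm above the origin. On top a blue grip block, 18 mm thick along x, 36 along y, 104 to 150 mm above the origin.
- pointer (a joint): swing of the black pendulum pointer about the gauge's x axis through the dial centre, rad; 0 when it points straight at the sole. It always comes to hang plumb (settles in about 1 s), so rolling the gauge by +a about its own x makes this read -a.
- dial_mark (a joint): place of the red mark on the dial, same axis, zero and sense as the pointer, 0.2 to 0.38 rad in this job; preset and stiff
- pointer_tip (a point): tip of the pointer, 40 mm from the dial centre, given at the middle of the dial's thickness
- mark (a point): centre of the red mark (7 mm wide), 40 mm from the dial centre, given at the middle of the dial's thickness; the pointer is on the mark when the two points coincide
- offcut: timber joist offcut, 90 x 120 x 45 mm high, lying on the bench, the gauge stands on it; origin at the centre of its underside
- tray_stud1: brass stud standing upright: foot dia 50 x 14 mm (bottom edge chamfered 2 mm), above it a dia 30 mm shank with a half-ball crown (radius 15 mm). Origin at the centre of its underside, z up. 50 mm tall, already in a tray pocket; stays there.
- tray_stud2: brass stud standing upright: foot dia 50 x 14 mm (bottom edge chamfered 2 mm), above it a dia 30 mm shank with a half-ball crown (radius 15 mm). Origin at the centre of its underside, z up. 50 mm tall, already in a tray pocket; stays there.
- tray_stud3: brass stud standing upright: foot dia 50 x 14 mm (bottom edge chamfered 2 mm), above it a dia 30 mm shank with a half-ball crown (radius 15 mm). Origin at the centre of its underside, z up. 50 mm tall, already in a tray pocket; stays there.
- tray_stud4: brass stud standing upright: foot dia 50 x 14 mm (bottom edge chamfered 2 mm), above it a dia 30 mm shank with a half-ball crown (radius 15 mm). Origin at the centre of its underside, z up. 50 mm tall, already in a tray pocket; stays there.
Mind the look-alikes: they are no part of the job. Leave any pink or purple look-alike of the tray_stud2 alone. Of the things that look like the offcut, the larger one is meant.

How it is judged:
By the outcome, as a careful person would: the job done as asked, in the order asked, and still so for the second after the job is handed in, while the arm keeps its last pose, push and grip.
It also fails if it takes over 72 s, if anything falls off the work surface, if the arm or the gripper's body presses on something with over 40 N, if the wrist force passes 120 N, or if a joint passes its speed limit or range.

## Working session

There is one attempt and no reset: what is moved stays moved. The work goes in short steps, Python scripts to look and compute and a shell command to move; the robot and the scene stay as the last step left them, time stands still between calls to the robot, and variables do not carry over. Pictures are saved under pics/ and viewed, at most 10 in all, crops included, and the job is handed in when it is done.

```bash
ls; mkdir -p pics; cat > h.py <<'E'
import numpy as np, cv2
from scipy.spatial.transform import Rotation as R
from workcell import manip
def pose(c,o=None):
    if 'eye' in c:
        a=np.array(c['attitude'],float); Rm=a if a.shape==(3,3) else R.from_quat(a).as_matrix()
        return Rm,np.array(c['eye'],float)
    H=np.array(c['hand_eye']); T=R.from_quat(o['ee_rot']).as_matrix()
    return T@H[:3,:3],T@H[:3,3]+np.array(o['position'])
def ray2z(c,uv,z,o=None):
    Rm,e=pose(c,o)
    p=cv2.undistortPoints(np.array(uv,float).reshape(-1,1,2),np.array(c['camera_matrix']),np.array(c['distortion'])).reshape(-1,2)
    d=np.c_[p[:,0],-p[:,1],-np.ones(len(p))]@Rm.T
    return e+d*((z-e[2])/d[:,2])[:,None]
def proj(c,P,o=None):
    Rm,e=pose(c,o); q=(np.atleast_2d(P)-e)@Rm
    return cv2.projectPoints(q*[1,-1,-1],np.zeros(3),np.zeros(3),np.array(c['camera_matrix']),np.array(c['distortion']))[0].reshape(-1,2)
def save(c,n,crop=None,s=1):
    f=c['frame'][:,:,::-1]
    if crop: f=f[crop[1]:crop[3],crop[0]:crop[2]]
    cv2.imwrite('pics/'+n,cv2.resize(f,None,fx=s,fy=s,interpolation=cv2.INTER_CUBIC))
E
python3 - <<'E'
from h import *
np.set_printoptions(precision=4,suppress=True)
o=manip.get_obs(); print(o, manip.tcp_to_grasp)
ims=[]
for n in ('scene','top'):
    c=manip.camera(n); ims.append(c['frame'])
    print(n,{k:v for k,v in c.items() if k!='frame'})
    for t in ('tray','gap_a','brass_stud','steel_stud','crown','gauge','offcut','mark','pointer_tip'):
        print(t,[(round(d['score'],2),np.round(d['at'],3).tolist()) for d in manip.tip_of(c,t)])
    save(c,n+'0.png')
E
```

```text
pics
{'clock': 0.0, 'joint_pos': array([-1.2146,  0.3329, -0.0647,  1.4609,  0.0216,  1.3499, -0.0885]), 'joint_velocities': array([ 0.0009,  0.0017,  0.0005, -0.0012, -0.001 ,  0.0006,  0.0015]), 'tau': array([  0.0006, -62.5458,   0.0499, -39.1613,   0.0164,   0.0095,
        -0.    ]), 'position': array([0.231 , 0.5803, 0.2305]), 'ee_rot': array([ 0.1883,  0.9821, -0.0007, -0.0001]), 'ft_force': array([-0.0261,  0.2301, -0.1122]), 'torque': array([ 0.0162, -0.0276, -0.0145]), 'grasp_force': 0.0, 'grip_width': 1.0012774577255867} 0.0187
scene {'camera_matrix': array([[415.4853,   0.    , 317.1444],
       [  0.    , 415.4853, 206.6878],
       [  0.    ,   0.    ,   1.    ]]), 'distortion': array([-0.0233,  0.    ,  0.    ,  0.    ,  0.    ]), 'eye': array([ 0.9163, -0.6036,  0.5997]), 'attitude': array([0.4273, 0.1273, 0.2664, 0.8546]), 'shot': 1}
tray [(0.72, [0.514, -0.309, 0.07]), (0.71, [0.505, 0.134, 0.002])]
gap_a [(0.64, [0.462, 0.056, 0.009]), (0.51, [0.468, 0.138, 0.004])]
brass_stud [(0.6, [0.48, -0.12, -0.003]), (0.29, [0.597, -0.108, 0.002])]
steel_stud [(0.83, [0.598,
[... 386 characters left out ...]
       [  0.    ,   0.    ,   1.    ]]), 'distortion': array([0.0426, 0.    , 0.    , 0.    , 0.    ]), 'eye': array([ 0.3624, -0.0537,  0.9343]), 'attitude': array([ 0.0869, -0.0764, -0.6421,  0.7578]), 'shot': 2}
tray [(0.63, [0.501, 0.138, -0.002])]
gap_a [(0.68, [0.463, 0.057, 0.007]), (0.62, [0.464, 0.14, 0.003])]
brass_stud [(0.85, [0.478, -0.122, 0.001]), (0.73, [0.544, 0.051, 0.005])]
steel_stud [(0.9, [0.601, -0.106, 0.002])]
crown [(0.58, [0.599, -0.111, 0.061])]
gauge [(0.96, [0.514, -0.32, 0.046])]
offcut [(0.61, [0.666, -0.326, 0.0]), (0.36, [0.516, -0.312, 0.072]), (0.25, [0.517, -0.306, 0.067])]
mark [(0.46, [0.516, -0.303, 0.067])]
pointer_tip [(0.53, [0.516, -0.313, 0.073])]
```

View pics/scene0.png

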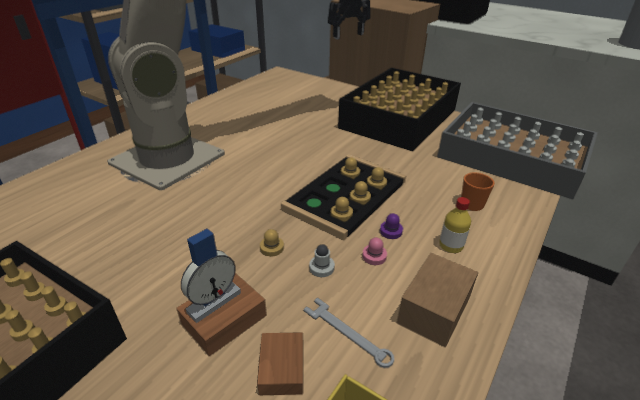

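View pics/top0.png

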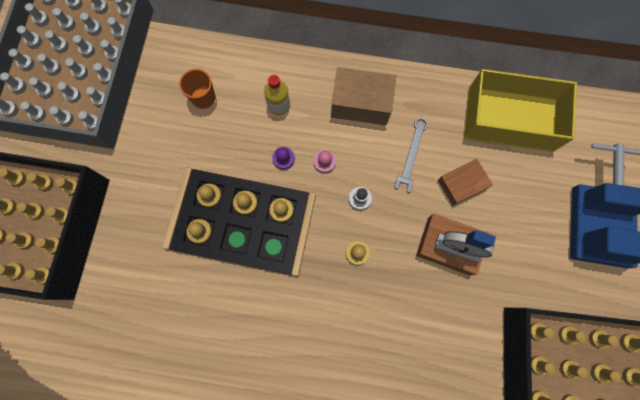

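```bash
python3 -m jog '{"offset":[[0.0177,-0.037,0.004],[0.0177,-0.037,0.004],[0.0177,-0.037,0.004],[0.0177,-0.037,0.004],[0.0177,-0.037,0.004],[0.0177,-0.037,0.004],[0.0177,-0.037,0.004],[0.0177,-0.037,0.004],[0.0177,-0.037,0.004],[0.0177,-0.037,0.004],[0.0177,-0.037,0.004],[0.0177,-0.037,0.004],[0,0,0],[0,0,0]],"yaw":[0,0,0,0,0,0,0,0,0,0,0,0,0,0],"jaw":[0,0,0,0,0,0,0,0,0,0,0,0,0,0]}'
python3 - <<'E'
from h import *
np.set_printoptions(precision=4,suppress=True)
o=manip.get_obs(); c=manip.camera('wrist')
print(o['joint_pos'],o['position'],c['hand_eye'],c['camera_matrix'][0])
save(c,'w1.png')
for t in ('gap_a','brass_stud','steel_stud','tray'):
    print(t,[(round(d['score'],2),np.round(d['at'],4).tolist()) for d in manip.tip_of(c,t)])
for d in manip.masks_of(c,'gap_a'):
    m=d['region']; v,u=np.nonzero(m); print(d['score'],m.sum(),u.mean(),v.mean(),ray2z(c,[[u.mean(),v.mean()]],0.006,o))
hsv=cv2.cvtColor(c['frame'],cv2.COLOR_RGB2HSV)
g=cv2.inRange(hsv,(45,100,40),(85,255,255)); n,l,s,ce=cv2.connectedComponentsWithStats(g)
for i in range(1,n):
    if s[i,4]>100: print('green',s[i],ce[i],ray2z(c,[ce[i]],0.006,o))
E
```

```text
clock: 2.17
position: [0.4444, 0.1346, 0.2798]
ee_rot: [0.191, 0.982, 0.0, 0.0]
ft_force: [0.7, 0.6, -0.2]
grip_width: 1.001
grasp_force: 0.0
[-0.7282 -0.068   0.322   1.8041  0.0214  1.4009  0.7768] [0.4444 0.1346 0.2798] [[-0.      0.9461  0.3239  0.0839]
 [ 1.      0.      0.0001 -0.0003]
 [ 0.0001  0.3239 -0.9461 -0.1428]
 [ 0.      0.      0.      1.    ]] [297.561    0.     319.1396]
gap_a [(0.97, [0.4647, 0.1422, 0.0069]), (0.96, [0.4606, 0.0599, 0.0099])]
brass_stud [(0.91, [0.4782, -0.1199, 0.0014])]
steel_stud [(0.18, [0.5439, 0.2161, 0.0023])]
tray [(0.74, [0.5083, 0.1374, 0.0001]), (0.32, [0.4644, 0.2202, 0.0031])]
0.93 389 275.9125964010283 184.3470437017995 [[0.461  0.0596 0.006 ]]
0.87 416 327.1057692307692 167.36057692307693 [[0.4653 0.1384 0.006 ]]
green [315 156  24  23 432] [326.8194 167.1042] [[0.4648 0.1382 0.006 ]]
green [264 174  24  23 440] [275.1523 185.0795] [[0.4616 0.058  0.006 ]]
```

View pics/w1.png

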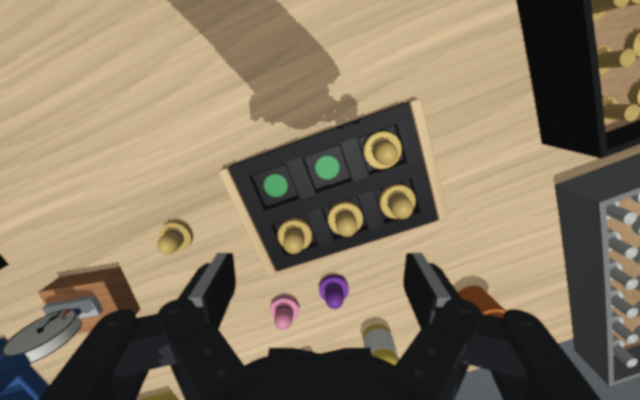

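```bash
python3 -m jog '{"offset":[[0.0043,-0.032,-0.02],[0.0043,-0.032,-0.02],[0.0043,-0.032,-0.02],[0.0043,-0.032,-0.02],[0.0043,-0.032,-0.02],[0.0043,-0.032,-0.02],[0.0043,-0.032,-0.02],[0.0043,-0.032,-0.02],[0,0,0],[0,0,0]],"yaw":[0,0,0,0,0,0,0,0,0,0],"jaw":[0,0,0,0,0,0,0,0,0,0]}'
cat > stud.py <<'E'
from h import *
import sys
from scipy.optimize import least_squares
np.set_printoptions(precision=4,suppress=True)
def model(tip):
    a=np.linspace(0,2*np.pi,60,endpoint=False); cs=np.c_[np.cos(a),np.sin(a)]
    L=[(25,2),(25,14),(15,14)]
    L+= [(15,46),(12,50)]+[(12*np.cos(t),50+12*np.sin(t)) for t in (.5,1,1.4)] if tip else [(15,35)]+[(15*np.cos(t),35+15*np.sin(t)) for t in (.5,1,1.4)]
    return np.vstack([np.c_[cs*r,np.full(60,z)] for r,z in L])/1000
def iou_fit(c,o,region,x0,tip,base=0):
    P=model(tip); best=None
    v,u=np.nonzero(region)
    tgt=np.array([u.mean(),v.mean()])
    def cen(xy):
        q=proj(c,P+[xy[0],xy[1],base],o); S=8
        # centroid of the silhouette (union of convex foot and convex shank)
        im=np.zeros((400*2,640*2),np.uint8)
        n=60
        cv2.fillConvexPoly(im,cv2.convexHull((q[:2*n]*2).round().astype(np.int32)),1)
        cv2.fillConvexPoly(im,cv2.convexHull((q[2*n:]*2).round().astype(np.int32)),1)
        vv,uu=np.nonzero(im); return np.array([uu.mean()/2,vv.mean()/2]),im.sum()/4
    x=np.array(x0,float)
    for _ in range(6):
        e0,A=cen(x); J=np.c_[(cen(x+[.004,0])[0]-e0)/.004,(cen(x+[0,.004])[0]-e0)/.004]
        x=x+np.linalg.solve(J,tgt-e0)
    return x,A
E
cat > seebrass.py <<'E'
from stud import *
name=sys.argv[1]; x0=[float(sys.argv[2]),float(sys.argv[3])]; base=float(sys.argv[4]) if len(sys.argv)>4 else 0
for cam in ('wrist','top','scene'):
    o=manip.get_obs(); c=manip.camera(cam)
    if cam=='wrist': print(o['position'],o['joint_pos'][6]); save(c,name+'_w.png')
    for d in manip.tip_of(c,name): 
        if np.hypot(*(np.array(d['at'])[:2]-x0))<.05: print(cam,'tip',round(d['score'],2),np.array(d['at']))
    for d in manip.masks_of(c,name):
        if d['score']<.4: continue
        v,u=np.nonzero(d['region'])
        if np.hypot(*(ray2z(c,[[u.mean(),v.mean()]],.02,o)[0,:2]-x0))>.06: continue
        try: x,A=iou_fit(c,o,d['region'],x0,name=='steel_stud',base); print(cam,'mask',round(d['score'],2),d['region'].sum(),A,x,u.mean(),v.mean())
        except Exception as e: print(e)
E
python3 seebrass.py brass_stud 0.4785 -0.121
```

```text
clock: 3.3
position: [0.4771, -0.1204, 0.1182]
ee_rot: [0.189, 0.982, -0.001, -0.001]
ft_force: [0.2, -0.0, 0.5]
grip_width: 1.001
grasp_force: 0.0
[ 0.4771 -0.1204  0.1182] 1.4369979453673287
wrist tip 0.62 [ 0.4772 -0.1179  0.0022]
wrist mask 0.86 2498 2611.75 [ 0.4778 -0.1202] 320.308646917534 192.35548438751002
scene tip 0.7 [ 0.4803 -0.1255 -0.0028]
scene mask 0.84 486 515.0 [ 0.4775 -0.1194] 271.7345679012346 243.3641975308642
```

```bash
python3 -m jog '{"offset":[[0.0005,0,-0.033],[0,0,-0.033],[0,0,-0.024],[0,0,-0.01],[0,0,0],[0,0,0],[0,0,0],[0,0,0],[0,0,0],[0,0,0],[0,0,0],[0,0,0]],"yaw":[0,0,0,0,0,0,0,0,0,0,0,0],"jaw":[0,0,0,0,1,1,1,1,1,1,1,1]}' 40
```

```text
clock: 4.75
position: [0.4794, -0.1195, 0.0209]
ee_rot: [0.188, 0.982, 0.0, 0.001]
ft_force: [-2.1, 0.2, 8.7]
grip_width: 0.332
grasp_force: 38.8
```

```bash
python3 -m jog '{"offset":[[0,0,0.03],[0,0.01,0.035],[-0.001,0.036,0.005],[-0.003,0.036,0],[-0.003,0.036,0],[-0.003,0.036,0],[-0.002,0.036,0],[-0.002,0.036,0],[0,0.03,0],[0,0,0],[0,0,0]],"yaw":[0,0,0,0,0,0,0,0,0,0,0],"jaw":[1,1,1,1,1,1,1,1,1,1,1]}'
python3 - <<'E'
from stud import *
o=manip.get_obs(); c=manip.camera('wrist'); p=o['position']; print(p,o['joint_pos'][6])
save(c,'held.png',(200,100,440,280),3)
for d in manip.masks_of(c,'brass_stud'):
    v,u=np.nonzero(d['region']); print(round(d['score'],2),d['region'].sum(),u.mean(),v.mean())
    if abs(ray2z(c,[[u.mean(),v.mean()]],p[2],o)[0,:2]-p[:2]).max()<.05: x,A=iou_fit(c,o,d['region'],p[:2],False,p[2]-.021); print(A,x,x-p[:2])
hsv=cv2.cvtColor(c['frame'],cv2.COLOR_RGB2HSV)
g=cv2.inRange(hsv,(45,100,40),(85,255,255)); n,l,s,ce=cv2.connectedComponentsWithStats(g)
for i in range(1,n):
    if s[i,4]>100: print('green',s[i],ce[i],ray2z(c,[ce[i]],0.006,o))
E
```

```text
clock: 5.67
position: [0.464, 0.1384, 0.0896]
ee_rot: [0.186, 0.982, 0.0, 0.0]
ft_force: [-0.1, -2.0, -4.3]
grip_width: 0.332
grasp_force: 41.7
[0.464  0.1384 0.0896] 0.8850580227789846
0.8 5902 319.89054557777024 244.78193832599118
6702.75 [0.4622 0.1392] [-0.0019  0.0008]
green [299 182  42  21 581] [319.778  191.9639] [[0.4563 0.1417 0.006 ]]
green [ 209  213   42   39 1270] [229.7276 231.6087] [[0.4613 0.058  0.006 ]]
```

View pics/held.png

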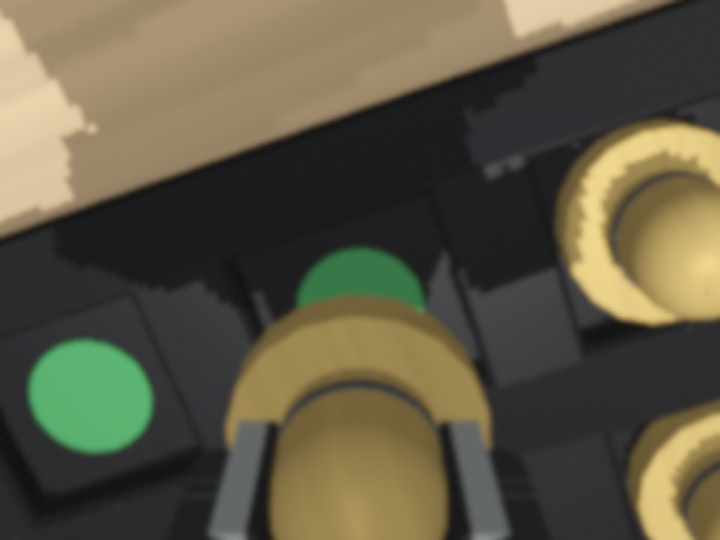

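```bash
python3 -m jog '{"offset":[[0.0027,-0.0007,-0.025],[0,0,-0.02],[0,0,-0.005],[0,0,-0.005],[0,0,-0.004],[0,0,-0.003],[0,0,0],[0,0,0]],"yaw":[0,0,0,0,0,0,0,0],"jaw":[1,1,1,1,1,1,1,1]}'
```

```text
clock: 6.43
position: [0.4688, 0.1375, 0.0287]
ee_rot: [0.188, 0.982, 0.002, 0.001]
ft_force: [4.0, 7.9, -8.5]
grip_width: 0.334
grasp_force: 51.6
```

```bash
python3 -m jog '{"offset":[[0,0,-0.001],[0,0,0],[0,0,0],[0,0,0],[0,0,0],[0,0,0.03],[0,0,0.04],[0,0,0.02],[0,0,0],[0,0,0]],"yaw":[0,0,0,0,0,0,0,0,0,0],"jaw":[1,1,0.45,0.45,0.45,0.3,0,0,0,0]}'
python3 seebrass.py brass_stud 0.465 0.138 0.006; python3 - <<'E'
from stud import *
c=manip.camera('wrist'); save(c,'placed1.png',(180,120,460,330),2.5)
E
```

```text
clock: 7.27
position: [0.4679, 0.1359, 0.1176]
ee_rot: [0.189, 0.982, 0.001, 0.001]
ft_force: [0.4, 0.6, -0.4]
grip_width: 0.999
grasp_force: 0.0
[0.4679 0.1359 0.1176] 0.8740768501677636
wrist tip 0.89 [0.4671 0.1377 0.0066]
wrist mask 0.95 2707 2765.5 [0.4655 0.1371] 319.61950498707057 190.7369782046546
top tip 0.64 [0.4634 0.1346 0.008 ]
top mask 0.67 132 495.0 [0.4477 0.1423] 232.79545454545453 245.32575757575756
scene tip 0.5 [0.4667 0.1333 0.0041]
scene mask 0.54 289 351.75 [0.4643 0.1398] 333.21107266435985 182.09342560553634
```

View pics/placed1.png

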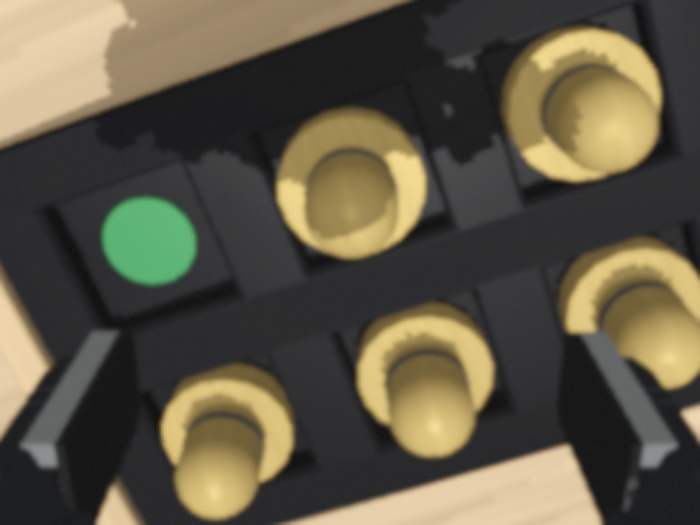

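```bash
python3 -m jog '{"offset":[[0.0164,-0.0306,0.002],[0.0164,-0.0306,0.002],[0.0164,-0.0306,0.002],[0.0164,-0.0306,0.002],[0.0164,-0.0306,0],[0.0164,-0.0306,0],[0.0164,-0.0306,0],[0.0164,-0.0306,0],[0,0,0],[0,0,0]],"yaw":[0,0,0,0,0,0,0,0,0,0],"jaw":[0,0,0,0,0,0,0,0,0,0]}'
python3 seebrass.py steel_stud 0.599 -0.109
```

```text
clock: 8.6
position: [0.5983, -0.1113, 0.1238]
ee_rot: [0.19, 0.982, -0.001, -0.0]
ft_force: [0.3, 0.2, -0.5]
grip_width: 1.004
grasp_force: 0.0
[ 0.5983 -0.1113  0.1238] 1.4891303808878456
wrist tip 0.95 [ 0.5919 -0.1128  0.0031]
wrist mask 0.72 2533 2624.25 [ 0.5965 -0.1082] 322.22147651006713 187.56178444532176
scene tip 0.77 [ 0.5951 -0.1116  0.0056]
scene mask 0.56 623 628.0 [ 0.5962 -0.1069] 322.24719101123594 261.6484751203852
```

```bash
python3 -m jog '{"offset":[[-0.002,0.0032,-0.033],[0,0,-0.033],[0,0,-0.025],[0,0,-0.01],[0,0,0],[0,0,0],[0,0,0],[0,0,0],[0,0,0],[0,0,0],[0,0,0],[0,0,0]],"yaw":[0,0,0,0,0,0,0,0,0,0,0,0],"jaw":[0,0,0,0,1,1,1,1,1,1,1,1]}' 40
```

```text
clock: 10.05
position: [0.5973, -0.1064, 0.0253]
ee_rot: [0.189, 0.982, 0.0, 0.001]
ft_force: [-2.3, -1.7, 7.8]
grip_width: 0.335
grasp_force: 39.0
```

```bash
python3 -m jog '{"offset":[[0,0,0.035],[0,0,0.035],[-0.0223,0.0276,0.01],[-0.0223,0.0276,0],[-0.0223,0.0276,0],[-0.0223,0.0276,0],[-0.0223,0.0276,0],[-0.0223,0.0276,0],[0,0,-0.01],[0,0,0],[0,0,0]],"yaw":[0,0,0,0,0,0,0,0,0,0,0],"jaw":[1,1,1,1,1,1,1,1,1,1,1]}'
python3 - <<'E'
from stud import *
o=manip.get_obs(); c=manip.camera('wrist'); p=o['position']; print(p,o['joint_pos'][6])
save(c,'held2.png',(200,100,440,280),3)
for d in manip.masks_of(c,'steel_stud'):
    v,u=np.nonzero(d['region']); print(round(d['score'],2),d['region'].sum(),u.mean(),v.mean())
    if abs(ray2z(c,[[u.mean(),v.mean()]],p[2],o)[0,:2]-p[:2]).max()<.05: x,A=iou_fit(c,o,d['region'],p[:2],True,p[2]-.0253); print(A,x,x-p[:2])
E
```

```text
clock: 10.97
position: [0.4624, 0.0597, 0.0936]
ee_rot: [0.188, 0.982, 0.0, -0.0]
ft_force: [0.9, -1.0, -4.2]
grip_width: 0.336
grasp_force: 41.3
[0.4624 0.0597 0.0936] 1.0327078153332918
0.76 6459 319.34602879702743 249.5751664344326
7162.75 [0.4621 0.0596] [-0.0003 -0.0001]
```

```bash
python3 -m jog '{"offset":[[0.0005,-0.0014,-0.025],[0,0,-0.02],[0,0,-0.005],[0,0,-0.005],[0,0,-0.004],[0,0,-0.003],[0,0,0],[0,0,0]],"yaw":[0,0,0,0,0,0,0,0],"jaw":[1,1,1,1,1,1,1,1]}'
```

```text
clock: 11.73
position: [0.4634, 0.0586, 0.0318]
ee_rot: [0.188, 0.982, 0.0, 0.0]
ft_force: [-0.6, -0.4, -4.2]
grip_width: 0.333
grasp_force: 41.5
```

```bash
python3 -m jog '{"offset":[[0,0,-0.001],[0,0,0],[0,0,0],[0,0,0],[0,0,0],[0,0,0.03],[0,0,0.04],[0,0,0.02],[0,0,0],[0,0,0]],"yaw":[0,0,0,0,0,0,0,0,0,0],"jaw":[1,1,0.45,0.45,0.45,0.3,0,0,0,0]}'
python3 seebrass.py steel_stud 0.4625 0.058 0.006; python3 - <<'E'
from stud import *
c=manip.camera('wrist'); save(c,'placed2.png',(180,120,460,330),2.5)
E
```

```text
clock: 12.57
position: [0.464, 0.0591, 0.1216]
ee_rot: [0.188, 0.982, 0.001, 0.001]
ft_force: [-0.5, -0.1, -0.7]
grip_width: 1.003
grasp_force: 0.0
[0.464  0.0591 0.1216] 1.0139834153922205
wrist tip 0.84 [0.4608 0.0573 0.0061]
scene tip 0.89 [0.4638 0.0575 0.0075]
scene mask 0.93 362 438.75 [0.4608 0.0623] 314.54419889502765 194.88950276243094
```

View pics/placed2.png

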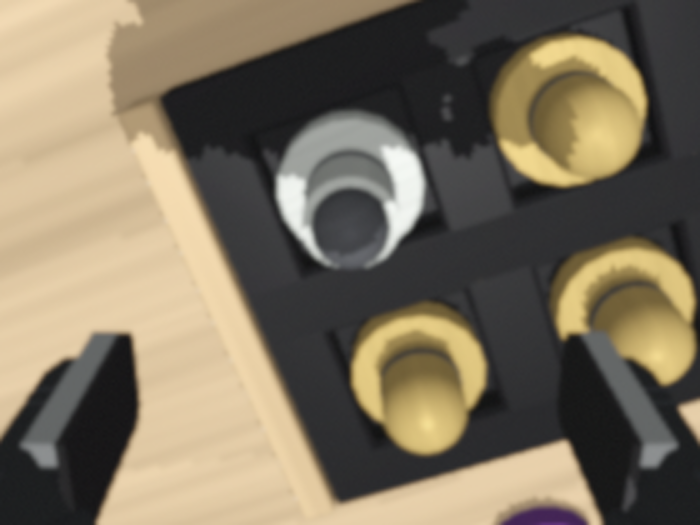

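```bash
python3 -m jog '{"offset":[[0.025,-0.025,0.003],[0.025,-0.025,0.003],[0.025,-0.03,0],[0.025,-0.03,0],[0.022,-0.034,0],[0.02,-0.035,0],[0.018,-0.036,0],[0.015,-0.038,0],[0.015,-0.038,0],[0.012,-0.04,0],[0.005,-0.04,0],[0.005,-0.038,-0.006],[0,0,0],[0,0,0]],"yaw":[-5.67,-5.67,-5.67,-5.67,-5.67,-5.67,-5.67,-5.67,-5.67,-5.67,-5.67,-5.63,0,0],"jaw":[0,0,0,0,0,0,0,0,0,0,0,0,0,0]}'
python3 - <<'E'
from h import *
np.set_printoptions(precision=4,suppress=True)
o=manip.get_obs(); c=manip.camera('wrist'); print(o['position'],o['joint_pos'])
for t in ('gauge','mark','pointer_tip','offcut'):
    print(t,[(round(d['score'],2),np.round(d['at'],4).tolist(),proj(c,d['at'],o)[0].round().tolist()) for d in manip.tip_of(c,t)])
save(c,'g1.png')
E
```

```text
clock: 14.23
position: [0.6731, -0.3537, 0.1186]
ee_rot: [0.707, 0.707, -0.001, -0.001]
ft_force: [0.2, 0.8, 0.1]
grip_width: 0.999
grasp_force: 0.0
[ 0.6731 -0.3537  0.1186] [-0.0066  0.8233  0.7774  1.189  -0.5544  1.3383  0.7264]
gauge [(0.73, [0.5179, -0.3167, 0.0484], [112.0, 160.0]), (0.33, [0.5154, -0.3129, 0.0694], [87.0, 161.0])]
mark [(0.66, [0.5185, -0.3044, 0.0695], [88.0, 149.0]), (0.61, [0.5276, -0.3085, -0.0019], [157.0, 139.0])]
pointer_tip [(0.74, [0.5154, -0.3133, 0.068], [88.0, 161.0])]
offcut [(0.84, [0.5236, -0.3088, -0.0011], [152.0, 139.0]), (0.82, [0.6668, -0.3277, 0.0007], [313.0, 160.0]), (0.7, [0.5204, -0.3044, 0.0718], [88.0, 149.0])]
```

View pics/g1.png

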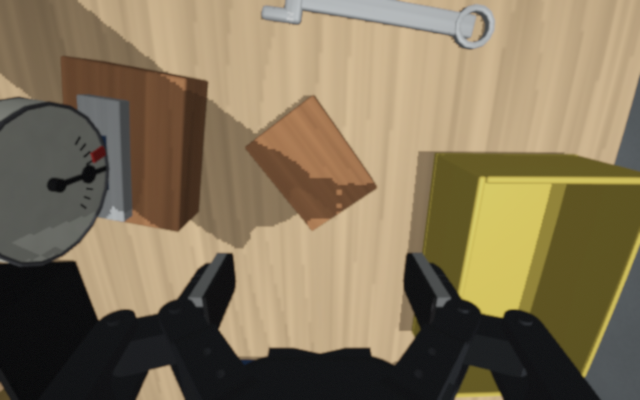

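```bash
cat > dial.py <<'E'
from h import *
np.set_printoptions(precision=4,suppress=True)
o=manip.get_obs(); c=manip.camera('wrist'); f=c['frame']
np.savez('g1.npz',f=f)
hsv=cv2.cvtColor(f,cv2.COLOR_RGB2HSV); S=cv2.GaussianBlur(hsv[:,:,1].astype(float),(3,3),0)
pts=[]
for r in range(112,208,3):
    row=S[r,108:160]; j=np.argmax(np.diff(row)); pts.append([108+j+.5,r])
pts=np.array(pts); W=ray2z(c,pts,0.045,o)[:,:2]
for _ in range(3):
    A=np.polyfit(W[:,1],W[:,0],1); e=abs(np.polyval(A,W[:,1])-W[:,0]); W=W[e<max(.0015,np.median(e)*2)]
print('edge x=%.4f*y+%.4f'%tuple(A),len(W),'yaw deg',-np.degrees(np.arctan(A[0])), 'x at -.314',np.polyval(A,-.314))
a=f.astype(int)
red=((a[:,:,0]>110)&(a[:,:,1]<70)&(a[:,:,2]<70)); red[:,200:]=0
v,u=np.nonzero(red); print('red',len(u),u.mean(),v.mean())
save(c,'dial.png',(0,90,140,270),4)
E
python3 dial.py
```

```text
edge x=0.1767*y+0.5860 32 yaw deg -10.020033420608419 x at -.314 0.5304969629538872
red 0 nan nandial.py:15: RuntimeWarning: Mean of empty slice.
  v,u=np.nonzero(red); print('red',len(u),u.mean(),v.mean())
  ret = ret.dtype.type(ret / rcount)
```

View pics/dial.png

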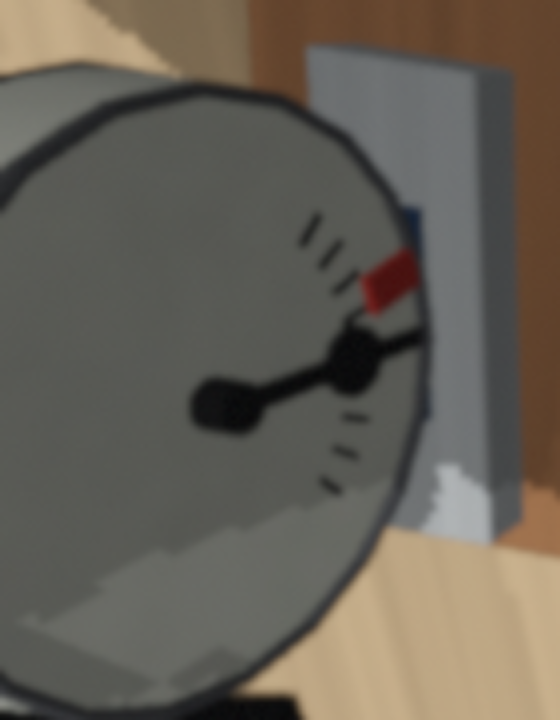

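```bash
python3 - <<'E'
from h import *
np.set_printoptions(precision=4,suppress=True)
o=manip.get_obs(); c=manip.camera('wrist')
for z,uv in ((.057,(128,108)),(.057,(122.5,226)),(.045,(130.5,220)),(.057,(118.5,107)),(.057,(77,101.5))): print(z,uv,ray2z(c,[uv],z,o)[0])
yaw=np.radians(-10); n=np.array([np.cos(yaw),np.sin(yaw),0]); yy=np.array([-np.sin(yaw),np.cos(yaw),0])
c0=np.array([.5153,-.314,.045])
Rm,e=pose(c,o)
for off in (.007,.009):
  for nm,uv in (('mark',(97.5,160.5)),('tip',(106,174.5)),('bob',(88.25,180.5)),('hub',(57,191.2))):
    p=ray2z(c,[uv],0,o)[0]; d=p-e; t=((c0+off*n-e)@n)/(d@n); q=e+d*t-c0
    print(off,nm,'y,z in gauge',q@yy,q[2],'angle rel centre',np.arctan2(q@yy,.062-q[2]), np.hypot(q@yy,.062-q[2]))
E
```

```text
0.057 (128, 108) [ 0.5448 -0.2748  0.057 ]
0.057 (122.5, 226) [ 0.5229 -0.3629  0.057 ]
0.045 (130.5, 220) [ 0.522  -0.3631  0.045 ]
0.057 (118.5, 107) [ 0.5382 -0.274   0.057 ]
0.057 (77, 101.5) [ 0.5094 -0.2701  0.057 ]
0.007 mark y,z in gauge 0.006531713167577995 0.022889703191582497 angle rel centre 0.16548028749575414 0.0396519683413828
0.007 tip y,z in gauge -0.005728351810694138 0.01488515315328924 angle rel centre -0.12098889715065714 0.04746180367259649
0.007 bob y,z in gauge -0.005023455145945478 0.0327622520479902 angle rel centre -0.1701526988755486 0.029666159288127936
0.007 hub y,z in gauge -0.004033131179411678 0.05848705492411878 angle rel centre -0.8542239286073254 0.005348544682107531
0.009 mark y,z in gauge 0.007508016350916037 0.025665114592955215 angle rel centre 0.20376602437343044 0.037102482491993695
0.009 tip y,z in gauge -0.004578280901374705 0.017774016845504073 angle rel centre -0.10315273210868754 0.04446232384832859
0.009 bob y,z in gauge -0.0038833750719684435 0.035397735123741655 angle rel centre -0.14495524067654494 0.02688421653119529
0.009 hub y,z in gauge -0.002907087437538425 0.060757928146249876 angle rel centre -1.1670160007579635 0.003161312996109685
```

```bash
python3 -m jog '{"offset":[[0,0,0.04],[0,0,0.04],[-0.015,0.005,0.035],[-0.036,0.008,0],[-0.036,0.008,0],[-0.036,0.008,0],[-0.0346,0.0077,0],[0,0,0],[0,0,0]],"yaw":[0,0,0,-5,-5,0,0,0,0],"jaw":[0,0,0,0,0,0,0,0,0]}'
python3 - <<'E'
from h import *
np.set_printoptions(precision=4,suppress=True)
o=manip.get_obs(); c=manip.camera('wrist'); f=c['frame']; print(o['position'],o['joint_pos'])
save(c,'grip.png')
hsv=cv2.cvtColor(f,cv2.COLOR_RGB2HSV)
g=cv2.inRange(hsv,(100,120,30),(125,255,255)); n,l,s,ce=cv2.connectedComponentsWithStats(g)
for i in range(1,n):
    if s[i,4]>150:
        m=(l==i)
        print(s[i],ce[i],np.median(f[m],0))
        # top face brighter
        V=hsv[:,:,2][m]; print(np.percentile(V,[5,25,50,75,95]))
        cn=cv2.findContours(m.astype(np.uint8),0,2)[0][0]
        print(cv2.approxPolyDP(cn,3,True).reshape(-1,2).tolist(), ray2z(c,cv2.approxPolyDP(cn,3,True).reshape(-1,2),.195,o)[:,:2].tolist())
P=[]
for x,y in ((1,1),(1,-1),(-1,-1),(-1,1)):
    a=np.radians(-10);u=np.array([x*.009,y*.018]); P.append([.5155+np.cos(a)*u[0]-np.sin(a)*u[1],-.317+np.sin(a)*u[0]+np.cos(a)*u[1],.195])
print('expected top corners',proj(c,P,o).round(1).tolist())
E
```

```text
clock: 15.33
position: [0.5161, -0.3126, 0.2359]
ee_rot: [0.764, 0.645, 0.002, -0.0]
ft_force: [1.2, 0.5, 0.5]
grip_width: 1.004
grasp_force: 0.0
[ 0.5161 -0.3126  0.2359] [-0.2749  0.3998  0.9787  1.5565 -0.3397  1.3656  0.5676]
[ 308  186   24   63 1398] [319.5937 216.9714] [35. 58. 93.]
[62. 67. 93. 93. 96.]
[[310, 186], [309, 246], [329, 248], [330, 187]] [[0.5142069101490463, -0.28580955811610753], [0.5057471848008092, -0.32854679420678423], [0.519184880643775, -0.33245600662294494], [0.5268464969866328, -0.2886705871590689]]
[ 364  308   58   57 2261] [391.0186 333.1968] [24. 39. 63.]
[ 57.  62.  63. 103. 145.]
[[411, 308], [364, 315], [373, 356], [392, 364], [399, 359], [421, 329]] [[0.5724322139178759, -0.39402289758069453], [0.5364286377752098, -0.39411192205978685], [0.5388475962804152, -0.43676062702074614], [0.5534335954209937, -0.44845047695313534], [0.5595647762251847, -0.4440003260327676], [0.5789877382826738, -0.4158363606016452]]
[455 365  28  35 728] [470.8159 384.1181] [ 54.  89. 138.]
[ 90. 137. 138. 139. 141.]
[[481, 367], [467, 367], [455, 399], [481, 399]] [[0.627569690062125, -0.46691308731053205], [0.6156468186495815, -0.464381629040277], [0.6054579476545471, -0.501607530263162], [0.6288234813375944, -0.506790213670447]]
expected top corners [[333.9, 204.2], [332.8, 252.3], [307.0, 252.3], [306.6, 204.1]]
```

```bash
python3 -m jog '{"offset":[[0,0,-0.03],[0,0,-0.028],[0,0,-0.015],[0,0,-0.005],[0,0,0],[0,0,0],[0,0,0],[0,0,0],[0,0,0],[0,0,0],[0,0,0],[0,0,0],[0,0,0],[0,0,0]],"yaw":[0,0,0,0,0,0,0,0,0,0,0,0,0,0],"jaw":[0,0,0,0,1,1,1,1,1,1,1,1,1,1]}' 30
```

```text
clock: 16.55
position: [0.5175, -0.3137, 0.1581]
ee_rot: [0.764, 0.645, 0.0, 0.0]
ft_force: [-1.5, 1.2, 5.1]
grip_width: 0.204
grasp_force: 31.9
```

```bash
python3 -m jog '{"offset":[[0,0,0.02],[0,0,0.035],[0,0.01,0.035],[-0.005,0.03,0.01],[-0.006,0.036,0],[-0.006,0.036,0],[-0.006,0.036,0],[-0.006,0.036,0],[-0.006,0.036,0],[-0.006,0.036,0],[-0.006,0.036,0],[-0.006,0.036,0],[-0.004,0.03,0],[-0.0035,0.015,0],[0,0,0],[0,0,0]],"yaw":[0,0,0,-4.5,-4.5,-4.5,-4.5,-4.5,-4.5,-4.5,-4.5,-4.5,-4.5,0,0,0],"jaw":[1,1,1,1,1,1,1,1,1,1,1,1,1,1,1,1]}'
cat > look.py <<'E'
from h import *
import sys
np.set_printoptions(precision=4,suppress=True)
o=manip.get_obs(); print(o['position'],o['ft_force'],o['grasp_force'],o['joint_pos'][6])
for cam in ('scene','top','wrist'):
    c=manip.camera(cam)
    if cam=='scene': save(c,sys.argv[1]+'.png',(255,60,415,250),4 if len(sys.argv)<3 else 3)
    for t in ('gauge','crown','mark','pointer_tip'):
        print(cam,t,[(round(d['score'],2),np.round(d['at'],4).tolist()) for d in manip.tip_of(c,t)[:2]])
E
python3 look.py up1
```

```text
clock: 17.88
position: [0.4587, 0.0478, 0.2571]
ee_rot: [0.949, 0.317, -0.0, -0.0]
ft_force: [-0.1, -0.7, -5.1]
grip_width: 0.206
grasp_force: 31.0
[0.4587 0.0478 0.2571] [-0.0654 -0.7217 -5.0526] 30.9938907623291 -1.198848146577563
scene gauge [(0.94, [0.4529, 0.0485, 0.1443]), (0.23, [0.4549, 0.0446, 0.1635])]
scene crown [(0.6, [0.46, 0.0588, 0.0626]), (0.57, [0.5062, 0.1354, 0.0018])]
scene mark [(0.56, [0.4618, 0.049, 0.1695]), (0.27, [0.4658, 0.2191, 0.0053])]
scene pointer_tip [(0.39, [0.4567, 0.0437, 0.1628])]
top gauge [(0.4, [0.4588, 0.0433, 0.1473])]
top crown []
top mark []
top pointer_tip []
wrist gauge [(0.68, [0.4542, 0.0427, 0.1437])]
wrist crown []
wrist mark []
wrist pointer_tip [(0.35, [0.4567, 0.0474, 0.171])]
```

```bash
python3 -m jog '{"offset":[[0.0046,0.007,0],[0.0047,0.0072,-0.02],[0,0,-0.03],[0,0,-0.02],[0,0,-0.003],[0,0,0],[0,0,0],[0,0,0],[0,0,0]],"yaw":[0,0,0,0,0,0,0,0,0],"jaw":[1,1,1,1,1,1,1,1,1]}' && python3 look.py up2
```

```text
clock: 19.38
position: [0.4693, 0.0619, 0.1857]
ee_rot: [0.949, 0.316, 0.001, -0.0]
ft_force: [-0.1, -0.1, -5.4]
grip_width: 0.204
grasp_force: 31.0
[0.4693 0.0619 0.1857] [-0.0636 -0.1214 -5.4129] 30.980769395828247 -1.1434967109836587
scene gauge [(0.73, [0.4658, 0.0605, 0.0755])]
scene crown [(0.55, [0.4609, 0.0623, 0.0664])]
scene mark [(0.68, [0.4726, 0.0637, 0.0977])]
scene pointer_tip [(0.5, [0.4669, 0.0575, 0.0955])]
top gauge [(0.93, [0.4637, 0.0601, 0.0744])]
top crown []
top mark [(0.42, [0.4704, 0.0685, 0.0936])]
top pointer_tip []
wrist gauge [(0.76, [0.466, 0.0589, 0.0716])]
wrist crown []
wrist mark []
wrist pointer_tip [(0.52, [0.4657, 0.0615, 0.0943])]
```

View pics/up2.png

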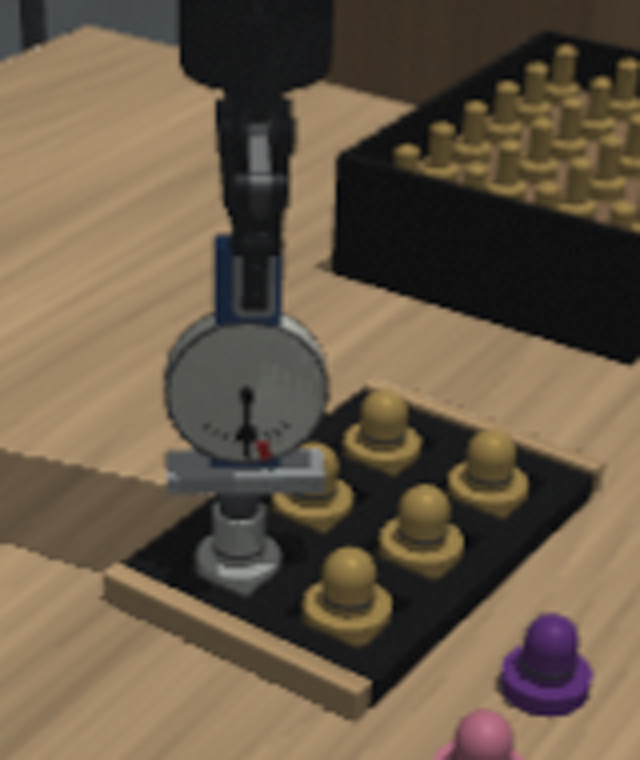

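```bash
python3 -m jog '{"offset":[[0,0,-0.002],[0,0,-0.002],[0,0,0],[0,0,0],[0,0,0]],"yaw":[0,0,0,0,0],"jaw":[1,1,1,1,1]}' ; python3 -m jog '{"offset":[[0,0,-0.001],[0,0,-0.001],[0,0,0],[0,0,0],[0,0,0]],"yaw":[0,0,0,0,0],"jaw":[1,1,1,1,1]}'; python3 -m jog '{"offset":[[0,0,-0.001],[0,0,-0.001],[0,0,0],[0,0,0],[0,0,0]],"yaw":[0,0,0,0,0],"jaw":[1,1,1,1,1]}'
```

```text
clock: 20.55
position: [0.4685, 0.0616, 0.1805]
ee_rot: [0.949, 0.316, -0.0, -0.0]
ft_force: [0.5, -0.1, -3.5]
grip_width: 0.208
grasp_force: 31.1
clock: 20.97
position: [0.4685, 0.0616, 0.1785]
ee_rot: [0.949, 0.316, -0.0, -0.0]
ft_force: [0.2, -0.6, -1.0]
grip_width: 0.208
grasp_force: 31.3
clock: 21.38
position: [0.4685, 0.0616, 0.1765]
ee_rot: [0.949, 0.316, -0.0, -0.0]
ft_force: [0.6, 0.2, -0.7]
grip_width: 0.207
grasp_force: 31.5
```

```bash
python3 -m jog '{"offset":[[0,0,0],[0,0,0],[0.0025,0.0017,0],[0.0025,0.0017,0],[0.0025,0.0017,-0.0005],[0.0025,0.0017,-0.0005],[0,0,0],[0,0,0],[0,0,0]],"yaw":[0,0,0,0,0,0,0,0,0],"jaw":[1,1,1,1,1,1,1,1,1]}' 20; cat > ang.py <<'E'
from h import *
import sys
np.set_printoptions(precision=4,suppress=True)
o=manip.get_obs(); print(o['position'],o['ft_force'],o['torque'],o['grasp_force'],o['clock'])
for k in range(1):
    c=manip.camera('scene')
    for t in ('gauge','crown','mark','pointer_tip'):
        print(t,[(round(d['score'],2),np.round(d['at'],4).tolist()) for d in manip.tip_of(c,t)[:1]])
    f=c['frame']; np.save('last.npy',f)
    # sole angle: line of the sole's bright front edge -> min-area rect of gauge mask lower part is poor; use centroid axis of the mask
    m=manip.masks_of(c,'gauge')
    if m:
        v,u=np.nonzero(m[0]['region']); 
        r=cv2.fitEllipse(cv2.findContours(m[0]['region'].astype(np.uint8),0,2)[0][0]); print('mask',m[0]['score'],len(u),r)
    save(c,sys.argv[1]+'.png',(255,60,415,210),5)
E
python3 ang.py t1
```

```text
clock: 22.13
position: [0.4785, 0.0685, 0.1754]
ee_rot: [0.949, 0.316, -0.0, -0.0]
ft_force: [-1.5, -0.7, -0.4]
grip_width: 0.209
grasp_force: 31.4
[0.4785 0.0685 0.1754] [-1.4972 -0.6945 -0.3639] [-0.2302  0.6176 -0.0297] 31.409844160079956 22.1333
gauge [(0.8, [0.4694, 0.0643, 0.0634])]
crown [(0.59, [0.465, 0.2213, 0.0073])]
mark [(0.66, [0.5413, 0.05, 0.0047])]
pointer_tip [(0.57, [0.4718, 0.0625, 0.0804])]Traceback (most recent call last):
  File "ang.py", line 14, in <module>
    r=cv2.fitEllipse(cv2.findContours(m[0]['region'].astype(np.uint8),0,2)[0][0]); print('mask',m[0]['score'],len(u),r)
cv2.error: OpenCV(4.12.0) /io/opencv/modules/imgproc/src/shapedescr.cpp:361: error: (-201:Incorrect size of input array) There should be at least 5 points to fit the ellipse in function 'fitEllipseNoDirect'
```

```bash
cat > reg.py <<'E'
from h import *
import sys
from scipy.optimize import least_squares
np.set_printoptions(precision=4,suppress=True)
yaw=np.radians(-55); n=np.array([np.cos(yaw),np.sin(yaw),0]); yy=np.array([-np.sin(yaw),np.cos(yaw),0]); S=2000. # px per m
ys,zs=np.meshgrid(np.arange(-140,140)/S,(np.arange(260)[::-1]-20)/S)   # plane coords about origin O
O=np.array([.463,.0585,.06])+.007*n
def rect(c,frame):
    P=(O+ys[...,None]*yy+zs[...,None]*[0,0,1]).reshape(-1,3)
    q=proj(c,P).reshape(ys.shape+(2,)).astype(np.float32)
    return cv2.remap(frame,q[...,0],q[...,1],cv2.INTER_CUBIC)
if __name__=='__main__':
    o=manip.get_obs(); print(o['position'],o['ft_force'],o['clock'])
    c=manip.camera('scene'); np.save('last.npy',c['frame'])
    ref=np.zeros((400,640,3),np.uint8); ref[60:250,255:415]=cv2.resize(cv2.imread('pics/up2.png'),(160,190),interpolation=cv2.INTER_AREA)[:,:,::-1]
    A=rect(c,ref); B=rect(c,c['frame'])
    cv2.imwrite('pics/rectA.png',A[:,:,::-1]); cv2.imwrite('pics/rectB.png',B[:,:,::-1])
    g=lambda I: cv2.GaussianBlur(cv2.cvtColor(I,cv2.COLOR_RGB2GRAY),(5,5),0)
    # mask in the reference: dial disc (its sole and body too), without the pointer sector
    tcp0=np.array([.4693,.0619,.1857]); g0=tcp0-[0,0,.1131]-.0035*yy
    dy=(ys+ (O-g0)@yy); dz=zs+O[2]-g0[2]
    m=((np.hypot(dy,dz-.062)<.050)&(np.abs(dy)>.004)&~((dz>.1)))|((abs(dy)<.05)&(dz<.016)&(dz>-.003)&(abs(dy)>.0))
    m&=~((abs(dy)<.016)&(dz<.06)&(dz>.02))
    best=None
    for a0 in (0,.1,.2,.3,.4):
        # image coords: u=yy, v=-z; clockwise roll (top to +yy) a0
        px=((g0-O)@yy*S+140, (259-((g0[2]+.13-O[2])*S+20)))
        co,s=np.cos(a0),np.sin(a0); Rr=np.array([[co,-s],[s,co]])
        sh=np.array([(o['position']-tcp0)@yy*S, -(o['position'][2]-tcp0[2])*S])
        W=np.c_[Rr,np.array(px)+sh-Rr@px].astype(np.float32)   # ref->cur
        try: cc,W=cv2.findTransformECC(g(A),g(B),W,cv2.MOTION_EUCLIDEAN,(3,200,1e-6),m.astype(np.uint8)*255,5)
        except cv2.error: continue
        if best is None or cc>best[0]: best=(cc,np.arctan2(W[1,0],W[0,0]),W)
    cc,a,W=best; print('cc %.3f roll %.4f'%(cc,a))
    p=lambda dyy,dzz: np.array([(g0-O)@yy*S+140+dyy*S, 259-((g0[2]+dzz-O[2])*S+20)])
    for nm,q in (('sole origin',p(0,0)),('centre',p(0,.062)),('grip',p(.0035,.132))):
        r=W[:,:2]@q+W[:,2]; print(nm,'rel stud axis y %.4f  world z %.4f'%((r[0]-140)/S,(239-r[1])/S+O[2]))
    for I,nm in ((A,'ref'),(B,'now')):
        a_=I.astype(float); red=np.clip(a_[...,0]-1.6*np.maximum(a_[...,1],a_[...,2])-10,0,None)
        ctr=p(0,.062) if nm=='ref' else W[:,:2]@p(0,.062)+W[:,2]
        v,u=np.indices(red.shape); red[np.hypot(u-ctr[0],v-ctr[1])>52*S/1000]=0
        if red.sum()>0:
            mu=np.array([(red*u).sum(),(red*v).sum()])/red.sum(); d=mu-ctr; print(nm,'mark ang from plumb %.4f r %.4f'%(np.arctan2(d[0],d[1]),np.hypot(*d)/S), red.sum())
        gg=cv2.cvtColor(I,cv2.COLOR_RGB2GRAY).astype(float); rr=np.hypot(u-ctr[0],v-ctr[1])/S; th=np.arctan2(u-ctr[0],v-ctr[1])
        k=(rr>.008)&(rr<.036)&(abs(th)<.5)&(gg<45); print(nm,'pointer ang',np.median(th[k]) if k.sum() else None,k.sum())
E
python3 reg.py
```

```text
[0.4785 0.0684 0.1755] [-1.3016  0.2632  0.2989] 22.4333
cc 0.957 roll 0.0439
sole origin rel stud axis y 0.0090  world z 0.0630
centre rel stud axis y 0.0117  world z 0.1249
grip rel stud axis y 0.0183  world z 0.1947
ref mark ang from plumb 0.2520 r 0.0387 4108.199999999999
ref pointer ang -0.006209416199689926 586
now mark ang from plumb 0.2074 r 0.0390 4047.1999999999994
now pointer ang -0.0070958055133466605 559
```

```bash
python3 -m jog '{"offset":[[0,0,0],[0,0,0]],"yaw":[0,0],"jaw":[0.9,0.9]}' 20; python3 -m jog '{"offset":[[0.0025,0.0017,-0.001],[0.0025,0.0017,-0.001],[0.0025,0.0017,-0.001],[0,0,0],[0,0,0]],"yaw":[0,0,0,0,0],"jaw":[0.9,0.9,0.9,0.9,0.9]}'; python3 reg.py
```

```text
clock: 22.65
position: [0.4785, 0.0685, 0.1755]
ee_rot: [0.949, 0.316, -0.0, -0.0]
ft_force: [-2.0, -0.9, 0.0]
grip_width: 0.207
grasp_force: 31.4
clock: 23.07
position: [0.4863, 0.0739, 0.1725]
ee_rot: [0.949, 0.316, 0.0, -0.0]
ft_force: [-0.5, 1.1, 0.4]
grip_width: 0.205
grasp_force: 31.4
[0.4863 0.0739 0.1725] [-0.5343  1.1067  0.4142] 23.0667
cc 0.921 roll 0.1177
sole origin rel stud axis y 0.0090  world z 0.0612
centre rel stud axis y 0.0163  world z 0.1228
grip rel stud axis y 0.0280  world z 0.1919
ref mark ang from plumb 0.2520 r 0.0387 4108.199999999999
ref pointer ang -0.006209416199689926 586
now mark ang from plumb 0.1395 r 0.0396 4642.999999999999
now pointer ang 0.01123234437308816 582
```

```bash
python3 -m jog '{"offset":[[0.0025,0.0017,-0.0008],[0.0025,0.0017,-0.0008],[0.0025,0.0017,-0.0009],[0.0025,0.0017,-0.001],[0,0,0],[0,0,0],[0,0,0],[0,0,0],[0,0,0],[0,0,0]],"yaw":[0,0,0,0,0,0,0,0,0,0],"jaw":[0.9,0.9,0.9,0.9,0.9,0.9,0.9,0.9,0.9,0.9]}'; python3 reg.py
```

```text
clock: 23.95
position: [0.4963, 0.0807, 0.1692]
ee_rot: [0.949, 0.316, 0.0, -0.0]
ft_force: [-0.7, 2.9, 4.5]
grip_width: 0.202
grasp_force: 31.8
[0.4963 0.0807 0.1692] [-0.6596  2.887   4.4939] 23.95
cc 0.905 roll 0.2174
sole origin rel stud axis y 0.0085  world z 0.0606
centre rel stud axis y 0.0219  world z 0.1212
grip rel stud axis y 0.0404  world z 0.1888
ref mark ang from plumb 0.2520 r 0.0387 4108.199999999999
ref pointer ang -0.006209416199689926 586
now mark ang from plumb 0.0694 r 0.0400 1161.3999999999996
now pointer ang -0.01647329894492037 630
```

```bash
python3 - <<'E'
from h import *
from scipy.optimize import least_squares
c=manip.camera('wrist'); K=np.array(c['camera_matrix']);D=np.array(c['distortion'])
H=np.array(c['hand_eye'])
o={'position':[.6731,-.3537,.1186],'ee_rot':np.array([.707,.707,-.001,-.001])/np.linalg.norm([.707,.707,-.001,-.001])}
X=np.array([[15,45,12],[-15,45,12],[15,-45,12],[15,-45,0],[15,45,0],[7.5,0,62]])/1000
uv=np.array([[118.5,107],[77,101.5],[122.5,226],[130.5,220],[128,108],[57,191.2]])
line=np.array([[88.25,180.5],[106,174.5]]); mk=np.array([97.5,160.5])
f=np.load('g1.npz')['f'].astype(float)
red=np.clip(f[...,0]-1.5*np.maximum(f[...,1],f[...,2])-8,0,None); red[:,150:]=0; red[:130]=0; red[190:]=0
v,u=np.indices(red.shape); red[(abs(u-97)>14)|(abs(v-160)>14)]=0; mk2=np.array([(red*u).sum(),(red*v).sum()])/red.sum(); print('red',mk2,red.max())
def pts(p,P): return proj(c,P@R.from_rotvec(p[3:6]).as_matrix().T+p[:3],o)
def res(p,full=True):
    m=lambda th,r: np.array([[.0075,r*np.sin(th),.062-r*np.cos(th)]])
    r=[(pts(p,X)-uv).ravel(), (pts(p,m(0,p[7]))-line[0]).ravel(),(pts(p,m(0,p[8]))-line[1]).ravel(),(pts(p,m(p[6],p[9]))-mku).ravel()]
    return np.r_[np.concatenate(r),(p[9]-.04)/.002]
for mku in (mk,mk2):
    p0=np.r_[.5155,-.316,.045,0,0,np.radians(-10),.28,.027,.043,.04]
    s=least_squares(res,p0); print(s.x.round(4),np.abs(s.fun).round(1))
E
```

```text
red [ 96.75300668 160.027951  ] 51.0
[ 0.5122 -0.3215  0.0425  0.0039  0.0314 -0.1814  0.2705  0.0259  0.0438
  0.0383] [0.6 2.  1.4 0.3 0.2 0.6 0.8 0.3 1.  0.  0.1 0.6 0.5 1.3 1.  2.4 0.4 0.1
 0.9]
[ 0.5122 -0.3215  0.0425  0.004   0.0312 -0.1814  0.2876  0.0259  0.0438
  0.0378] [0.6 2.  1.4 0.3 0.2 0.6 0.7 0.3 1.  0.  0.1 0.6 0.5 1.3 1.  2.4 0.5 0.1
 1.1]
```

```bash
python3 -m jog '{"offset":[[0.002,0.0014,-0.0005],[0.002,0.0014,-0.0005],[0.0018,0.0013,-0.0005],[0,0,0],[0,0,0],[0,0,0.001],[0,0,0.001],[0,0,0],[0,0,0],[0,0,0]],"yaw":[0,0,0,0,0,0,0,0,0,0],"jaw":[0.9,0.9,0.9,0.9,0.9,0.9,0.9,0.9,0.9,0.9]}'; python3 reg.py
```

```text
clock: 24.88
position: [0.5015, 0.0842, 0.1692]
ee_rot: [0.949, 0.316, -0.0, -0.0]
ft_force: [-1.1, 0.9, -0.7]
grip_width: 0.209
grasp_force: 31.1
[0.5015 0.0842 0.1692] [-1.1336  0.8653 -0.7048] 24.8833
cc 0.905 roll 0.2418
sole origin rel stud axis y 0.0103  world z 0.0617
centre rel stud axis y 0.0251  world z 0.1219
grip rel stud axis y 0.0453  world z 0.1890
ref mark ang from plumb 0.2520 r 0.0387 4108.199999999999
ref pointer ang -0.006209416199689926 586
now mark ang from plumb 0.0039 r 0.0410 806.1999999999998
now pointer ang -0.017130775499346752 574
```

```bash
cp last.npy f242.npy; python3 -m jog '{"offset":[[0.001,0.0007,-0.001],[0.0015,0.001,-0.001],[0.0008,0.0006,-0.0005],[0,0,0],[0,0,0.0015],[0,0,0.001],[0,0,0.001],[0,0,0],[0,0,0],[0,0,0],[0,0,0],[0,0,0],[0,0,0],[0,0,0],[0,0,0]],"yaw":[0,0,0,0,0,0,0,0,0,0,0,0,0,0,0],"jaw":[0.9,0.9,0.9,0.9,0.9,0.9,0.9,0.9,0.9,0.9,0.9,0.9,0.9,0.9,0.9]}'; python3 reg.py; python3 - <<'E'
from h import *
a,b=np.load('f242.npy'),np.load('last.npy')
f=lambda i,x0,y0,x1,y1,s:cv2.resize(i[y0:y1,x0:x1,::-1],None,fx=s,fy=s,interpolation=cv2.INTER_LANCZOS4)
A=f(a,290,130,350,200,6.5);B=f(b,290,130,350,200,6.5)
out=np.hstack([A,B]); print(out.shape); cv2.imwrite('pics/final.png',out)
E
```

```text
clock: 26.18
position: [0.5051, 0.0867, 0.1705]
ee_rot: [0.949, 0.316, -0.0, -0.0]
ft_force: [0.4, -0.7, -2.0]
grip_width: 0.208
grasp_force: 30.9
[0.5051 0.0867 0.1705] [ 0.4454 -0.6893 -2.0346] 26.1833
cc 0.908 roll 0.2332
sole origin rel stud axis y 0.0156  world z 0.0626
centre rel stud axis y 0.0299  world z 0.1229
grip rel stud axis y 0.0495  world z 0.1902
ref mark ang from plumb 0.2520 r 0.0387 4108.199999999999
ref pointer ang -0.006209416199689926 586
now mark ang from plumb 0.0011 r 0.0416 1075.3999999999996
now pointer ang -0.026611569620184523 548
(455, 780, 3)
```

View pics/final.png

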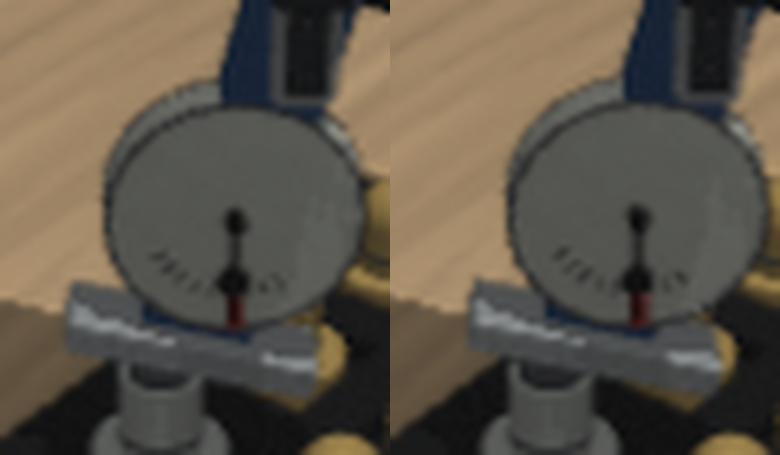

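```bash
cat > mk.py <<'E'
from reg import *
c=manip.camera('scene')
import os
for nm,f in (('f242',np.load('f242.npy')),('now',c['frame'])):
    B=rect(c,f).astype(float); g=B.mean(2)
    r=np.clip(B[...,0]-1.25*np.maximum(B[...,1],B[...,2]),0,None)
    ok=(np.arange(260)[:,None]>0)&(zs+O[2]>.072)&(zs+O[2]<.1)&(ys>0)&(ys<.05)&(B[...,0]<150)&(r>4)
    n_,l,s,ce=cv2.connectedComponentsWithStats(ok.astype(np.uint8)); i=1+np.argmax(s[1:,4])
    k=l==i; v,u=np.nonzero(k); print(nm,'red comp y %.4f (bbox mid %.4f, w %.4f) z %.4f'%((u.mean()-140)/S,(s[i,0]+s[i,2]/2-.5-140)/S,s[i,2]/S,(239-v.mean())/S+O[2]))
    w=np.where(k,r,0); print('  weighted y %.4f'%(((w*np.indices(w.shape)[1]).sum()/w.sum()-140)/S))
    yc=(u.mean()-140)/S
    for lo,hi,t in ((.115,.131,'hub'),(.1035,.114,'rod'),(.094,.102,'bob')):
        q=np.where((zs+O[2]>lo)&(zs+O[2]<hi)&(abs(ys-yc)<.008),np.clip(60-g,0,None),0)
        if q.sum(): print('  ',t,'y %.4f z %.4f'%((q*ys).sum()/q.sum() if 0 else ((q*ys).sum()/q.sum()),(q*zs).sum()/q.sum()+O[2]))
E
python3 mk.py
```

```text
f242 red comp y 0.0257 (bbox mid 0.0260, w 0.0065) z 0.0820
  weighted y 0.0256
   hub y 0.0246 z 0.1191
   rod y 0.0249 z 0.1094
   bob y 0.0244 z 0.0972
now red comp y 0.0305 (bbox mid 0.0305, w 0.0075) z 0.0836
  weighted y 0.0305
   hub y 0.0290 z 0.1201
   rod y 0.0294 z 0.1092
   bob y 0.0292 z 0.0974
```

```bash
python3 -m jog '{"offset":[[0,0,-0.002],[0,0,-0.002],[0.0015,0.001,-0.0005],[0.0015,0.001,-0.0005],[0.0015,0.001,-0.0005],[0,0,0],[0,0,0],[0,0,0]],"yaw":[0,0,0,0,0,0,0,0],"jaw":[0.9,0.9,0.9,0.9,0.9,0.9,0.9,0.9]}'; python3 reg.py | sed -n 1,3p
```

```text
clock: 26.95
position: [0.5097, 0.09, 0.165]
ee_rot: [0.949, 0.316, 0.0, -0.0]
ft_force: [-0.4, 0.5, 0.3]
grip_width: 0.206
grasp_force: 31.2
[0.5097 0.09   0.165 ] [-0.4305  0.5344  0.2595] 26.95
cc 0.896 roll 0.2820
sole origin rel stud axis y 0.0178  world z 0.0583
```

```bash
python3 -m jog '{"offset":[[0,0,0.001],[0,0,0.001],[0,0,0.0005],[0,0,0],[0,0,0],[0,0,0],[0,0,0],[0,0,0],[0,0,0],[0,0,0],[0,0,0],[0,0,0],[0,0,0],[0,0,0]],"yaw":[0,0,0,0,0,0,0,0,0,0,0,0,0,0],"jaw":[0.9,0.9,0.9,0.9,0.9,0.9,0.9,0.9,0.9,0.9,0.9,0.9,0.9,0.9]}'; python3 reg.py; python3 mk.py | tail -5
```

```text
clock: 28.17
position: [0.5096, 0.0898, 0.1675]
ee_rot: [0.949, 0.316, -0.0, -0.0]
ft_force: [-1.1, 1.0, -1.1]
grip_width: 0.207
grasp_force: 31.0
[0.5096 0.0898 0.1675] [-1.0815  0.9998 -1.1149] 28.1667
cc 0.902 roll 0.2677
sole origin rel stud axis y 0.0184  world z 0.0603
centre rel stud axis y 0.0348  world z 0.1201
grip rel stud axis y 0.0567  world z 0.1867
ref mark ang from plumb 0.2520 r 0.0387 4108.199999999999
ref pointer ang -0.006209416199689926 586
now mark ang from plumb -0.0041 r 0.0412 1043.3999999999996
now pointer ang -0.030683934484613023 585
now red comp y 0.0348 (bbox mid 0.0348, w 0.0070) z 0.0805
  weighted y 0.0349
   hub y 0.0338 z 0.1182
   rod y 0.0340 z 0.1101
   bob y 0.0340 z 0.0967
```

```bash
python3 -m jog '{"offset":[[0,0,-0.0015],[0.0012,0.0008,-0.0003],[0.0012,0.0008,-0.0003],[0,0,0],[0,0,0.001],[0,0,0.001],[0,0,0.0005],[0,0,0],[0,0,0],[0,0,0],[0,0,0],[0,0,0],[0,0,0],[0,0,0],[0,0,0],[0,0,0],[0,0,0],[0,0,0]],"yaw":[0,0,0,0,0,0,0,0,0,0,0,0,0,0,0,0,0,0],"jaw":[0.9,0.9,0.9,0.9,0.9,0.9,0.9,0.9,0.9,0.9,0.9,0.9,0.9,0.9,0.9,0.9,0.9,0.9]}'; python3 reg.py; python3 mk.py | tail -5; python3 seebrass.py steel_stud 0.4625 0.058 0.006 | grep scene
```

```text
clock: 29.77
position: [0.512, 0.0913, 0.1679]
ee_rot: [0.949, 0.316, -0.0, -0.0]
ft_force: [0.6, -1.1, -1.6]
grip_width: 0.208
grasp_force: 30.9
[0.512  0.0913 0.1679] [ 0.6343 -1.106  -1.6165] 29.7667
cc 0.897 roll 0.2764
sole origin rel stud axis y 0.0204  world z 0.0606
centre rel stud axis y 0.0373  world z 0.1203
grip rel stud axis y 0.0597  world z 0.1867
ref mark ang from plumb 0.2520 r 0.0387 4108.199999999999
ref pointer ang -0.006209416199689926 586
now mark ang from plumb -0.0180 r 0.0423 1055.3999999999999
now pointer ang -0.023551949660433155 629
now red comp y 0.0373 (bbox mid 0.0375, w 0.0075) z 0.0806
  weighted y 0.0370
   hub y 0.0366 z 0.1183
   rod y 0.0368 z 0.1094
   bob y 0.0367 z 0.0966
scene tip 0.91 [0.4635 0.0592 0.0081]
scene mask 0.62 324 445.5 [0.4645 0.0549] 314.07716049382714 196.91358024691357
```

```bash
python3 -c "
from workcell import manip
print(manip.hand_in())"
```

```text
the job is handed in; nothing more can be done
None
```

I handed the job in at 29.8 s of the 72 s allowed. The brass and steel studs are down in the two empty pockets, and the gauge is still gripped and rocked over on the steel stud's tip. The pointer reads within about 0.5 mm of the red mark, and the tip is pressed in about 3.6 mm of its 6 mm, judging by the measured force.

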